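Latch the specimen lock box

ROBOT

A 6-joint arm with a two-finger parallel gripper is mounted at the origin on a cart in front of the work surface, level with it; the furniture and walls round the work are solid. World frame = base frame: x ahead of the robot, y to its left, z up, the work surface at z = 0. Lengths are in mm, angles in rad, forces in N, time in s.
With the tool pointing down it reaches from about 350 to 875 mm from the base axis. Payload 4.2 kg.
Tool frame: the origin (TCP) lies between the finger pads; the fingertips stand 25 mm ahead of it and the grasp point (between the pads) lies 6 mm ahead of it; z points along the fingers, y is the line along which they close (so a half turn about z gives the same grasp; the last joint's range is limited). The gripper opens to 85 mm and grips with 20 to 120 N. Pads are 22 mm wide; open, the fingers measure 114 mm over their backs; the gripper's body (76 mm by 85 mm) begins 54 mm behind the grasp point. The pads swing forward as they close: fully open they stand 13 mm farther back than shut.
Start: joints at [1.581, 0.385, 0.008, 0, -1.194, -0.259], TCP at [153.869, 605.742, 256.312] pointing down, gripper open.
Joint ranges: [-3.14, 3.14], [-1.21, 2.06], [-1.07, 1.41], [-3.16, 2.05], [-2.99, -0.16], [-3.1, 3.1]. Speed limits (rad/s): [2.79, 2.79, 3.14, 3.14, 3.14, 3.14].

INTERFACE

Orientations are given as a unit quaternion [x, y, z, w].
In Python, from bench import arm gives the robot as it stands.
- The arm moves only by the shell command python3 -m pendant 'ROWS'. ROWS is JSON, a list of rows, each a list of 7 numbers: the shift along the tool's x, y, z in m, then the turn, a rotation vector about the tool's x, y, z in degrees, then the finger opening in m, from 0 to 0.0854. In form: [[x, y, z, wx, wy, wz, fingers], ...]. A call has 1 to 12 rows; each row shifts and turns the commanded pose from where the row before left it, along the tool's axes as they then stand; what a row does not reach is not made up. A row lasts 1/10 s, in which the tool goes at most 50 mm and 8.59 degrees, less where a joint would pass 70% of its speed; a pose out of reach is approached as far as the arm can. A call is refused whole if a number of a shift passes 0.05 or a number of a turn 8.59, either way. A call with a gripper value outside its range is refused whole. The fingers move at their own pace and stop on an object; the grip force is fixed at half the most. Time passes only in rows, so rows that do not move let the fingers close. It gives the time, the measured TCP pose, the force, the opening and the grip force at its end, in the units of the state.
- arm.read_state(): the state, without advancing time (a new reading comes with each control period).
- arm.get_image(name): name is "scene" or "side" or "wrist"; returns a dict with "image" (480x640x3 uint8, red, green, blue), "fx", "fy", "cx", "cy" (pixels), "xyz" and "rotation" of the camera in the world. Camera axes: x right, y down, z forward; pixel columns grow to the right and rows downward; lengths in mm; the calibration is good to about 2 mm. A picture is of the moment at which its call begins. There is no depth.
- arm.job_done(): hands the job in; it is judged then, once.
The state is a dict: "clock": time; "joints": joint angles; "joint_vel": joint speeds; "joint_efforts": joint torques, N m; "position": TCP position; "ee_rot": TCP orientation; "contact_force": force on the tool from outside, world axes, zero at the start; "wrist_torque": the same for the moment, N m; "gripper_width": finger opening in mm; "grasp_force": force on a finger pad.
Only numpy, scipy, OpenCV 4.12 (cv2) and the standard library are available. Lean on these libraries where they do the work, as an engineer would, in place of code of your own. Each camera call takes 0.05 s, during which the arm holds its last target. There are 200 camera calls.

TASK

Shut the steel specimen box and latch it: swing the lid down, turn the wing knob until the tongue under the lid is clear of the frame, press the lid fully home on its stops against the springy seal, and then turn the knob until the tongue has swung right behind the front edge of the frame, so that the lid stays down when you let go. Work gently: set the lid down softly, press only as hard as it takes to bring it home, do not force the tongue against the frame, and leave the carton, the timer and the marker where they are.

Things in the scene. Friction and masses are not known exactly. Their poses are not given: they have to be found in the camera images.
- lockbox: grey steel box standing on four rubber feet, fixed to the worktop, 120 mm (x, front to back) x 160 mm (y) and 107 mm high with the lid shut; a blank card holder on its front, wire handles on its sides. Origin: centre of its underside; z up, -x its front, +y its left side. Two specimen cups stand in it.
- rim: the frame round the box's opening (part of the box, same origin and axes), 16 mm wide, its top 100 mm and lower edge 92 mm above the worktop; the front strip reaches from x = -59 to -43 mm. A black rubber seal stands 10 mm proud of it and is squeezed to 4 mm when the lid is home.
- lid_hinge (a point): point on the hinge axis, at the middle of the lid's width (the lid's origin)
- lid_front (a point): middle of the lid's front edge, on its upper face, 124 mm from the hinge
- knob_grip (a point): point on the knob's axis in the middle of the wing, 19 mm above the lid's upper face and 86 mm from the hinge, at mid-width. The black knob's axis is square to the lid: a round foot 35 mm across and 7 mm high, on it a straight wing 48 mm long, 10 mm thick, from 7 to 31 mm above the lid. The point's y axis lies along the wing, -y to the end with the white mark, which shows where the tongue points.
- knob (a joint): angle of the wing knob, rad, stops at 0 and 1.57; it stays where it is left (0.08 N m) and grows clockwise as seen from above. At 0 wing and tongue point to the box's right (-y), at 1.57 to its front (-x). Below about 0.5 the tongue is clear of the frame; beyond that it reaches over the frame or, if the lid is home, under it.
- carton: card carton 56 x 85 x 125 mm standing to the left of the box, a bystander. Origin: centre of its underside
- timer: bench timer 62 x 62 x 44 mm with a round dial, right of the box, a bystander. Origin: centre of its underside
- marker: pen 12 x 139 x 12 mm lying right of the timer, a bystander. Origin: centre of its underside
- lid: the sheet-steel lid with all it carries (knob, tongue): panel 3 mm thick, 126 mm from hinge to front edge, 168 mm wide, skirt turned down 12 mm. Origin on the hinge axis, which runs along y, 62 mm behind the box's centre and 104 mm above the worktop; shut, its axes are the box's axes and its upper face is 107 mm above the worktop. Opening swings the front edge up and back.
- lid_angle (a joint): opening angle of the lid, rad: 0 home on its stops, 0.05 where the seal carries it unlatched, 0.11 when its tongue lies on top of the frame, 0.015 when properly latched. A stiff hinge (0.25 N m): the lid stays where it is left. The seal pushes back: bringing the lid home takes about 22 N down on the knob.
- tongue_tip (a point): middle of the tongue's tip, on its upper face. The tongue turns with the knob under the lid: a steel strip 12 mm wide and 3 mm thick, reaching 28 mm from the knob's axis; its upper face is 13.5 mm below the lid's underside, so 1.5 mm below the frame's lower edge when the lid is home. The tongue is out of sight once the lid is down.
- stops: two small rubber stops, 4 mm high, on the front corners of the frame, on which the shut lid comes to rest (same origin and axes as the box)

How it is judged (in metres and radians):
On the way, in this order (a step that is already met when the one before it is completed fails the run):
1. the lid is swung down (below 0.2 rad) (value of joint lid_angle below 0.2 rad), for 0.1 s.
2. the lid is pressed home on its stops (below 0.008 rad) with the tongue clear of the frame (knob below 0.7 rad) (value of joint lid_angle below 0.008 rad and value of joint knob below 0.7 rad), for 0.1 s.
At the end, for the whole second after the job is handed in: the knob is turned beyond 1.35 rad and the released lid is held down by its tongue behind the frame, below 0.028 rad and at rest; carton, timer and marker within 20 mm of where they stood (value of joint knob above 1.35 rad and value of joint lid_angle below 0.028 rad and velocity of joint lid_angle below 0.02 rad/s and distance of each of carton, timer, marker from where it was at the start of the episode below 0.02 m); the robot touches nothing.
It fails at once if the tongue is forced against the frame with more than 30 N (contact force between lid and rim above 30 N).
It fails at once if the lid is pressed on its stops with more than 15 N (contact force between lid and stops above 15 N).
It fails at once if the carton, the timer or the marker is moved by more than 20 mm (distance of any of carton, timer, marker from where it was at the start of the episode above 0.02 m).
It also fails if it takes over 59 s, if anything falls off the work surface, if the arm or the gripper's body presses on something with over 40 N, if the wrist force passes 120 N, or if a joint passes its speed limit or range.

## Working session

There is one attempt and no reset: what is moved stays moved. The work goes in short steps, Python scripts to look and compute and a shell command to move; the robot and the scene stay as the last step left them, time stands still between calls to the robot, and variables do not carry over. Pictures are saved under pics/ and viewed, at most 14 in all, crops included, and the job is handed in when it is done.

```bash
mkdir -p pics
python3 - <<'E'
from bench import arm
import cv2,numpy as np
print(arm.read_state())
for n in("scene","side"):
    d=arm.get_image(n);cv2.imwrite(f"pics/{n}0.png",d["image"][:,:,::-1])
    print(n,d["fx"],d["fy"],d["cx"],d["cy"],d["xyz"],np.round(d["rotation"],4).tolist())
E
```

```text
{'clock': 0.0, 'joints': array([ 1.58065563e+00,  3.85581925e-01,  6.57826861e-03, -5.02775231e-04,
       -1.19401930e+00, -2.58597687e-01]), 'joint_vel': array([-0.00048617, -0.00243176, -0.00056242,  0.00058061,  0.00136846,
        0.00163562]), 'joint_efforts': array([ 2.73565211e-04, -3.92292523e+01,  1.88403028e+01,  4.18639183e+00,
       -4.61872376e-03, -2.00972615e-06]), 'position': array([153.71288546, 605.23239413, 255.18705465]), 'ee_rot': array([ 9.92263964e-01, -1.24140775e-01, -8.25588252e-05,  1.13457044e-03]), 'contact_force': array([ 0.02594233, -0.45573756,  0.4293647 ]), 'wrist_torque': array([-0.00349173, -0.0127569 , -0.03006691]), 'grasp_force': 0.0, 'gripper_width': 85.50607470168237}
scene 539.0665836635369 539.0665836635369 321.88052482683446 241.58547281510408 [  7.5771789   79.1396187  783.61769174] [-0.4314, 0.8314, -0.3114, 0.1607]
side 565.1860643523684 565.1860643523684 329.91660024190884 247.9762619242023 [-284.27737297 -506.3326668   693.99553031] [0.7121, -0.5349, 0.2674, -0.3678]
```

View pics/scene0.png

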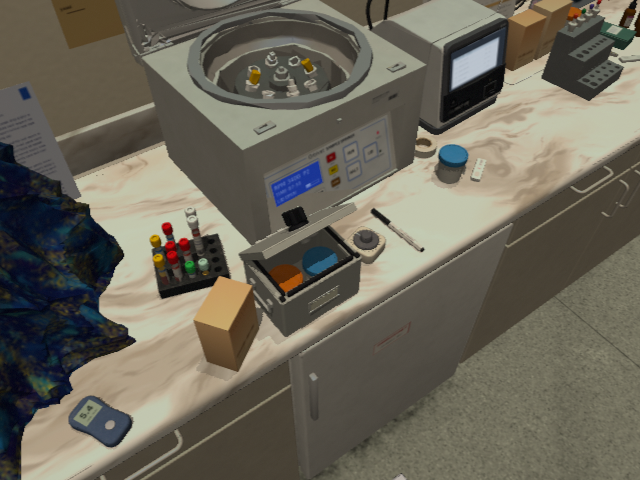

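View pics/side0.png

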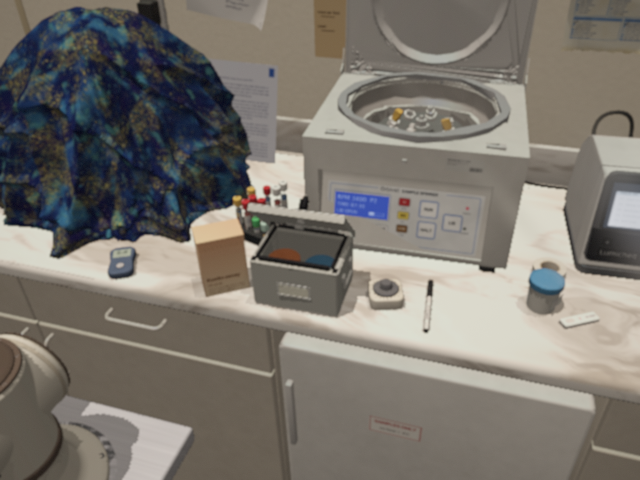

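The scene view shows the box at about (303,270) with its lid partly open, the knob at (294,217), the carton at (227,322), the timer at (367,243) and the marker at (398,230). In the side view the box is at about (303,268). I'll enlarge both.

```bash
cat > h.py <<'E'
import numpy as np,cv2
from scipy.spatial.transform import Rotation as R
from bench import arm
def cam(n):
    d=arm.get_image(n);d["R"]=R.from_quat(d["rotation"]).as_matrix();return d
def ray(d,u,v):
    r=d["R"]@np.array([(u-d["cx"])/d["fx"],(v-d["cy"])/d["fy"],1]);return np.array(d["xyz"]),r/np.linalg.norm(r)
def plane(d,u,v,z):
    o,r=ray(d,u,v);return o+r*(z-o[2])/r[2]
def tri(a,b):
    A=np.zeros((3,3));B=np.zeros(3)
    rs=[a,b]
    for o,r in rs:
        P=np.eye(3)-np.outer(r,r);A+=P;B+=P@o
    p=np.linalg.solve(A,B);return p,[float(np.linalg.norm((np.eye(3)-np.outer(r,r))@(p-o))) for o,r in rs]
def proj(d,p):
    c=d["R"].T@(np.array(p)-d["xyz"]);return d["fx"]*c[0]/c[2]+d["cx"],d["fy"]*c[1]/c[2]+d["cy"]
E
python3 - <<'E'
import cv2
a=cv2.imread("pics/scene0.png")[190:345,235:435];cv2.imwrite("pics/sc1.png",cv2.resize(a,None,fx=3.8,fy=3.8,interpolation=cv2.INTER_CUBIC))
a=cv2.imread("pics/side0.png")[195:320,245:445];cv2.imwrite("pics/si1.png",cv2.resize(a,None,fx=4,fy=4,interpolation=cv2.INTER_CUBIC))
E
```

```text
(no output)
```

View pics/sc1.png

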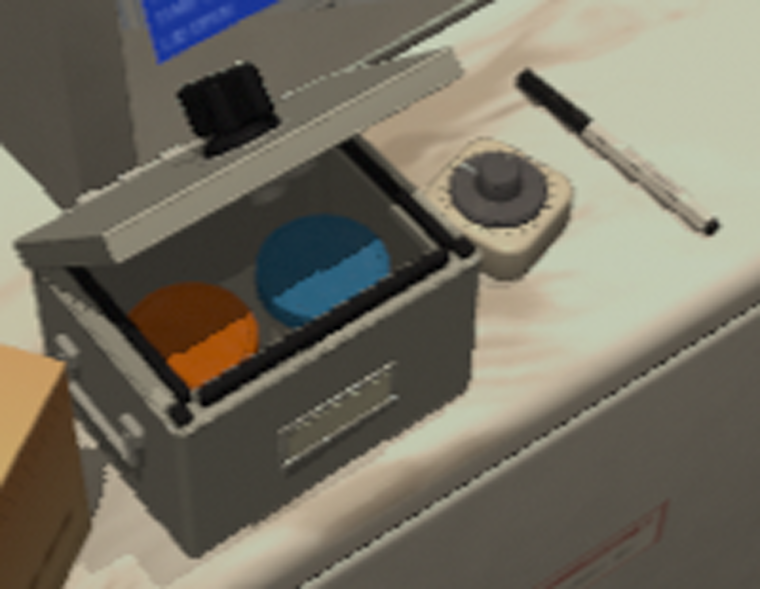

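View pics/si1.png

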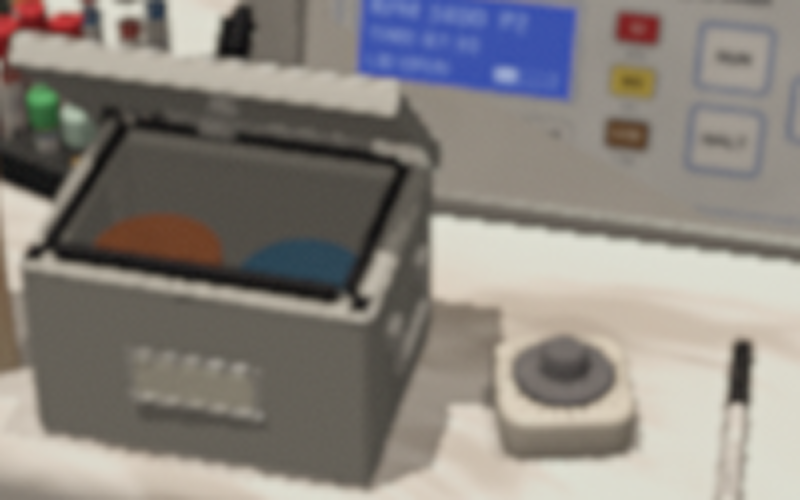

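The crops show the box's front corners, the lid's front edge corners in both views, and the knob at scene crop (228,105). The lid is roughly half open. Next I'll triangulate these points.

```bash
cat > m.py <<'E'
from h import *
a=cam("scene");b=cam("side")
S=lambda p:(235+p[0]/3.8,190+p[1]/3.8); T=lambda p:(245+p[0]/4,195+p[1]/4)
P={"tFL":((187,430),(25,255)),"tFR":((478,262),(375,320)),"bFL":((193,556),(42,430)),"bFR":((470,388),(368,487)),
"lidFLtop":((105,235),(10,35)),"lidFLbot":((110,262),(12,65)),"lidFRtop":((455,45),(400,82)),"lidFRbot":((462,72),(403,115)),"knobtop":((225,75),(237,15))}
q={}
for k,(u,v) in P.items():
    p,e=tri(ray(a,*S(u)),ray(b,*T(v)));q[k]=p;print(k,p.round(1),np.round(e,1))
for k,z in(("bFL",0),("bFR",0),("tFL",100),("tFR",100)):
    print(k,plane(a,*S(P[k][0]),z).round(1),plane(b,*T(P[k][1]),z).round(1))
E
python3 m.py
```

```text
tFL [ 423.2 -144.9  105.2] [2. 2.]
tFR [ 431.6 -299.6   95.1] [2.8 2.8]
bFL [ 425.3 -143.3    4.2] [0.3 0.3]
bFR [ 427.6 -298.1    4.6] [1.2 1.2]
lidFLtop [ 455.8 -135.2  197.8] [0.3 0.3]
lidFLbot [ 454.3 -135.2  183.7] [0.1 0.1]
lidFRtop [ 461.  -303.4  198.6] [0.8 0.8]
lidFRbot [ 457.9 -305.5  184.8] [1. 1.]
knobtop [ 503.5 -219.8  193.4] [0.3 0.3]
bFL [ 427.3 -144.3    0. ] [ 430.  -141.2    0. ]
bFR [ 428.8 -299.5    0. ] [ 433.9 -297.1    0. ]
tFL [ 424.2 -145.3  100. ] [ 432.2 -141.9  100. ]
tFR [ 425.7 -294.7  100. ] [ 429.7 -301.9  100. ]
```

Run:
```python
from h import *
a=cam("scene");b=cam("side")
for n,d,ps in(("sc",a,[(135,340),(118,255),(60,380),(20,480),(0,160)]),("si",b,[(90,248),(200,225),(0,205),(245,150),(110,8)])):
    for u,v in ps: print(n,u,v,plane(d,u,v,0).round(),plane(d,u,v,200).round())
d=cam("wrist");cv2.imwrite("pics/w0.png",d["image"][:,:,::-1]);print(d["xyz"],d["R"].round(2).tolist(),d["fx"])
```

```text
sc 135 340 [566.  64.   0.] [423.  68. 200.]
sc 118 255 [758.  19.   0.] [566.  34. 200.]
sc 60 380 [565. 189.  -0.] [423. 161. 200.]
sc 20 480 [446. 282.   0.] [334. 230. 200.]
sc 0 160 [1170.  131.    0.] [873. 118. 200.]
si 90 248 [496. 264.   0.] [271.  42. 200.]
si 200 225 [638.  79.   0.] [372. -90. 200.]
si 0 205 [589. 579.   0.] [337. 266. 200.]
si 245 150 [1012.  133.    0.] [638. -51. 200.]
si 110 8 [2354. 1472.    0.] [1594.  902.  200.]
[236.26945288 586.36469259 373.62160505] [[-0.25, -0.92, -0.32], [-0.97, 0.23, 0.08], [-0.0, 0.33, -0.95]] 377.22459101863046
```

View pics/w0.png

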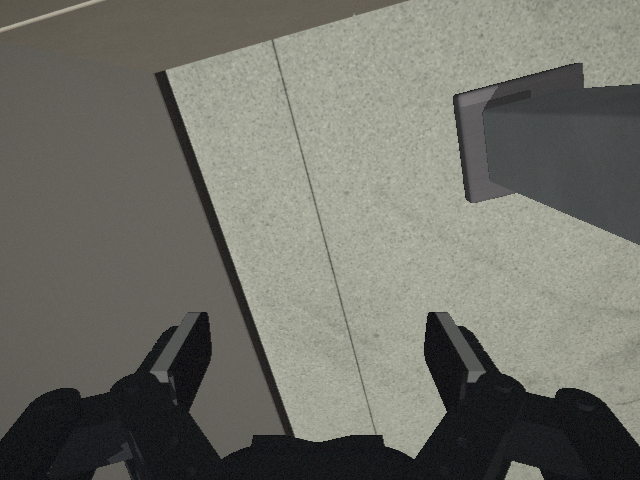

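The wrist view shows only the cabinet front and the floor below the open fingers. The cloth-covered object stands between the arm and the box at about x 450–750, y 60–280, so I'll go round it with the arm retracted.

```bash
python3 -m pendant '[[0.001,0.048,0,0,0,0,0],[0.001,0.048,0,0,0,0,0],[0.001,0.048,0,0,0,0,0],[0.001,0.048,0,0,0,0,0],[0.001,0.048,0,0,0,0,0],[0.041,0.0144,0,0,0,0,0],[0.041,0.0144,0,0,0,0,0],[0.041,0.0144,0,0,0,0,0],[0.041,0.0144,0,0,0,0,0],[0.041,0.0144,0,0,0,0,0],[0,0,0,0,0,0,0],[0,0,0,0,0,0,0]]'
python3 -m pendant '[[0.032,0.036,0,0,0,0,0],[0.032,0.036,0,0,0,0,0],[0.032,0.036,0,0,0,0,0],[0.032,0.036,0,0,0,0,0],[0.0195,0.0465,0,0,0,0,0],[0.0195,0.0465,0,0,0,0,0],[0.0195,0.0465,0,0,0,0,0],[0.0195,0.0465,0,0,0,0,0],[0,0,0,0,0,0,0]]'
```

```text
clock: 1.55
position: [281.3, 250.9, 256.3]
ee_rot: [0.992, -0.126, -0.0, -0.0]
contact_force: [-0.3, -1.3, 0.3]
gripper_width: -0.1
grasp_force: 0.0
clock: 2.45
position: [399.0, -120.7, 256.2]
ee_rot: [0.992, -0.127, -0.0, 0.0]
contact_force: [0.5, 0.4, -0.8]
gripper_width: 0.3
grasp_force: 0.0
```

```bash
python3 -m pendant '[[0,0,0,0,0,8.55,0],[0,0,0,0,0,8.55,0],[0,0,0,0,0,8.55,0],[0,0,0,0,0,8.55,0],[0,0,0,0,0,8.55,0],[0,0,0,0,0,8.55,0],[0,0,0,0,0,8.55,0],[0,0,0,0,0,8.55,0],[0,0,0,0,0,8.55,0],[0,0,0,0,0,8.55,0],[0,0,0,0,0,8.55,0],[0,0,0,0,0,8.55,0]]'
python3 -m pendant '[[0,0,0,0,0,8.55,0],[0,0,0,0,0,8.55,0],[0,0,0,0,0,8.55,0],[0,0,0,0,0,4.3,0],[0.019,-0.0485,0,0,0,0,0],[0.019,-0.0485,0,0,0,0,0],[0,0,0,0,0,0,0],[0,0,0,0,0,0,0]]'
python3 - <<'E'
from h import *
print(arm.read_state()["joints"].round(2))
d=cam("wrist");cv2.imwrite("pics/w1.png",d["image"][:,:,::-1]);print(d["xyz"],d["R"].round(3).tolist())
E
```

```text
clock: 3.65
position: [399.0, -115.2, 256.4]
ee_rot: [-0.523, 0.853, 0.0, 0.0]
contact_force: [0.5, 1.3, 1.3]
gripper_width: -0.3
grasp_force: 0.0
clock: 4.45
position: [419.6, -214.3, 255.8]
ee_rot: [-0.286, 0.958, 0.0, -0.0]
contact_force: [0.0, 0.4, -0.4]
gripper_width: -0.1
grasp_force: 0.0
[-0.13  0.12 -0.35 -0.   -1.1  -0.86]
[ 350.26179608 -259.0251486   373.55679223] [[-0.548, 0.791, 0.271], [0.836, 0.518, 0.181], [0.003, 0.326, -0.945]]
```

View pics/w1.png

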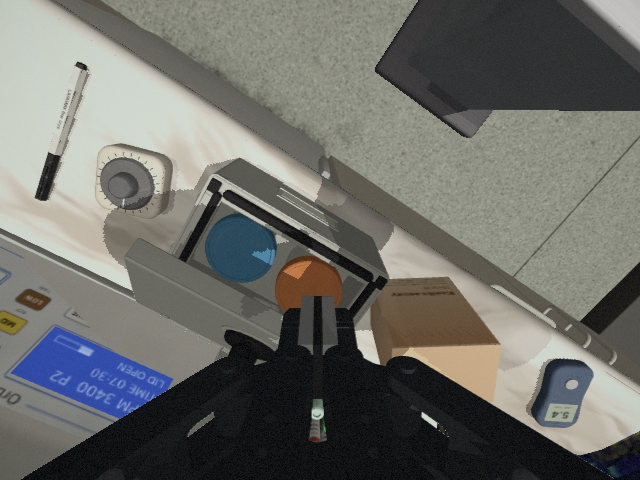

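The wrist view, with +x downward in the picture, shows the shut fingertips at (317,300), the open lid across (130–290, 240–350) and the knob at about (250,345). I'll go over the lid to the right of the knob.

```bash
python3 -m pendant '[[-0.0115,-0.038,0,0,0,0,0],[-0.0115,-0.038,0,0,0,0,0],[0,0,0.015,0,0,0,0],[0,0,0.015,0,0,0,0],[0,0,0,0,0,0,0],[0,0,0,0,0,0,0]]'
python3 -m pendant '[[0,0,0.004,0,0,0,0],[0,0,0.004,0,0,0,0],[0,0,0.004,0,0,0,0],[0,0,0.004,0,0,0,0],[0,0,0.004,0,0,0,0],[0,0,0,0,0,0,0]]'
python3 - <<'E'
from h import *
a=cam("scene")["image"][:,:,::-1][170:325,235:435];b=cam("side")["image"][:,:,::-1][170:320,245:445]
f=lambda a:cv2.resize(a,(400,310),interpolation=cv2.INTER_CUBIC)
cv2.imwrite("pics/p2.png",np.hstack([f(a),f(b)]))
E
```

```text
clock: 5.1
position: [480.4, -264.7, 226.9]
ee_rot: [-0.287, 0.958, -0.0, -0.0]
contact_force: [-0.4, -0.0, -0.2]
gripper_width: 0.3
grasp_force: 0.0
clock: 5.7
position: [479.9, -266.2, 205.8]
ee_rot: [-0.286, 0.958, 0.0, -0.0]
contact_force: [-0.3, -0.8, 0.5]
gripper_width: 0.1
grasp_force: 0.1
```

View pics/p2.png

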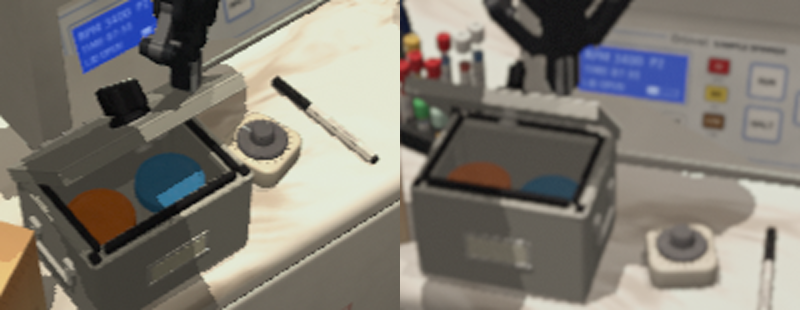

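The lid is still as open as before. The fingertips stand just above it, right of the knob, at about (185,80) in the left half. Now I'll push it along the arc.

```bash
python3 -m pendant '[[0.0017,0.0011,0.003,0,0,0,0],[0.0017,0.0011,0.003,0,0,0,0],[0.0017,0.0011,0.003,0,0,0,0],[0.0017,0.0011,0.003,0,0,0,0],[0.0017,0.0011,0.003,0,0,0,0],[0.0017,0.0011,0.003,0,0,0,0],[0.0014,0.0009,0.0028,0,0,0,0],[0.0014,0.0009,0.0028,0,0,0,0],[0.0014,0.0009,0.0028,0,0,0,0],[0.0014,0.0009,0.0028,0,0,0,0],[0.0014,0.0009,0.0028,0,0,0,0],[0.0014,0.0009,0.0028,0,0,0,0]]'
python3 -m pendant '[[0.0008,0.0005,0.0029,0,0,0,0],[0.0008,0.0005,0.0029,0,0,0,0],[0.0008,0.0005,0.0029,0,0,0,0],[0.0008,0.0005,0.0029,0,0,0,0],[0.0008,0.0005,0.0029,0,0,0,0],[0.0004,0.0003,0.0024,0,0,0,0],[0.0004,0.0003,0.0024,0,0,0,0],[0.0004,0.0003,0.0024,0,0,0,0],[0,0,0,0,0,0,0]]'
python3 - <<'E'
from h import *
a=cam("scene")["image"][:,:,::-1][170:325,235:435];b=cam("side")["image"][:,:,::-1][190:320,245:365]
f=lambda a,w:cv2.resize(a,(w,400),interpolation=cv2.INTER_CUBIC)
cv2.imwrite("pics/p3.png",np.hstack([f(a,440),f(b,360)]))
E
```

```text
clock: 7.0
position: [458.1, -266.3, 171.3]
ee_rot: [-0.286, 0.958, -0.0, 0.0]
contact_force: [0.5, -0.0, 0.5]
gripper_width: -0.2
grasp_force: 0.4
clock: 7.9
position: [451.3, -266.1, 149.3]
ee_rot: [-0.286, 0.958, 0.0, -0.0]
contact_force: [-0.3, -0.5, 1.0]
gripper_width: 0.4
grasp_force: 0.0
```

View pics/p3.png

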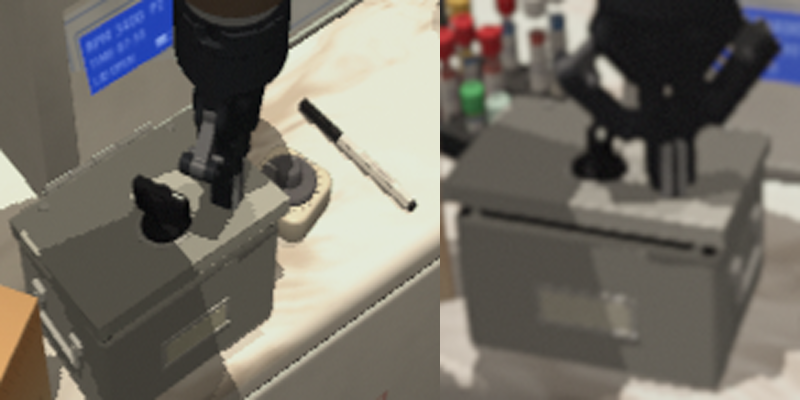

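The lid is nearly down, at about 0.17 rad, with the knob at (163,210) in the left half. Next I'll lift and look at the wing from above with the wrist camera.

```bash
python3 -m pendant '[[0,0,-0.01,0,0,0,0],[0,0,-0.03,0,0,0,0.08],[0,0,-0.04,0,0,0,0.08],[-0.041,0.0155,0,0,0,0,0.08],[-0.041,0.0155,0,0,0,0,0.08],[0,0,0,0,0,0,0.08],[0,0,0,0,0,0,0.08]]'
python3 - <<'E'
from h import *
d=cam("wrist");im=d["image"][:,:,::-1];cv2.imwrite("pics/w4.png",im);print(d["xyz"],d["R"].round(3).tolist())
E
```

```text
clock: 8.7
position: [503.7, -194.7, 230.4]
ee_rot: [-0.287, 0.958, -0.0, 0.0]
contact_force: [0.3, 0.1, -0.7]
gripper_width: 80.3
grasp_force: 0.0
[ 434.27245515 -239.46211767  348.05536429] [[-0.55, 0.79, 0.272], [0.835, 0.519, 0.18], [0.001, 0.326, -0.945]]
```

View pics/w4.png

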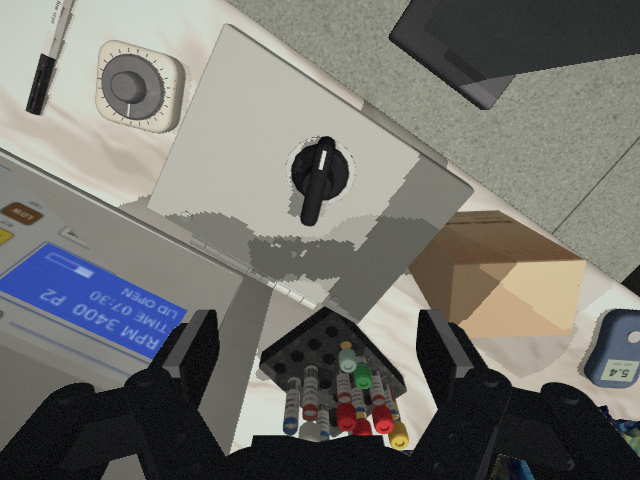

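The view from above shows the wing from its marked end (326,142) to (309,222), and the lid corners at (226,27), (472,190), (150,205) and (358,322).

Run:
```python
from h import *
d=cam("wrist")
def pl(uv,p0,n):
    o,r=ray(d,*uv);return o+r*((p0-o)@n)/(r@n)
F=[(226,27),(472,190)];H=[(150,205),(358,322)]
for z in(115,120,125,130):
    a,b=[plane(d,*u,z) for u in F];print("front z",z,a.round(1),b.round(1),np.linalg.norm(a-b).round(1))
a,b=[plane(d,*u,105) for u in H];print("hinge",a.round(1),b.round(1),np.linalg.norm(a-b).round(1))
yaw0=np.arctan2(-(plane(d,*F[1],123)-plane(d,*F[0],123))[0],(plane(d,*F[1],123)-plane(d,*F[0],123))[1]);print("yaw",yaw0)
c=(a+b)/2
for th in(.1,.15,.2):
    ex=np.array([np.cos(yaw0),np.sin(yaw0),0]);ey=np.array([-ex[1],ex[0],0]);hp=np.array([549,-219,104.])
    f=-ex*np.cos(th)+np.array([0,0,np.sin(th)]);n=ex*np.sin(th)+np.array([0,0,np.cos(th)])
    m,e=[pl(u,hp+n*34,n) for u in((326,142),(309,222))]
    c=(m+e)/2;w=m-e
    print(th,"wing len",np.linalg.norm(w).round(1),"centre",c.round(1),"r",((c-hp)@f).round(1),"y",((c-hp)@ey).round(1),"az",np.degrees(np.arctan2(w[1],w[0])).round(1),"k",np.arctan2(w@f,-w@ey).round(3))
    print(" lid front r:",[((pl(u,hp+n*3,n)-hp)@f).round(1) for u in F],[((pl(u,hp+n*3,n)-hp)@f).round(1) for u in H],[((pl(u,hp+n*3,n)-hp)@ey).round(1) for u in F])
```

```text
front z 115 [ 426.2 -304.3  115. ] [ 421.3 -131.9  115. ] 172.5
front z 120 [ 426.4 -303.   120. ] [ 421.6 -134.2  120. ] 168.8
front z 125 [ 426.6 -301.6  125. ] [ 421.9 -136.5  125. ] 165.1
front z 130 [ 426.7 -300.2  130. ] [ 422.1 -138.9  130. ] 161.4
hinge [ 545.3 -298.7  105. ] [ 542.4 -132.4  105. ] 166.3
yaw 0.028418751000241226
0.1 wing len 45.3 centre [ 466.2 -218.5  146.5] r 86.6 y 2.8 az -158.4 k 1.224
 lid front r: [np.float64(125.9), np.float64(125.9)] [np.float64(7.6), np.float64(5.7)] [np.float64(-80.6), np.float64(88.6)]
0.15 wing len 44.9 centre [ 465.6 -218.9  151. ] r 89.5 y 2.4 az -158.3 k 1.224
 lid front r: [np.float64(126.6), np.float64(126.6)] [np.float64(8.0), np.float64(6.0)] [np.float64(-78.8), np.float64(85.6)]
0.2 wing len 44.6 centre [ 464.9 -219.4  155.7] r 92.6 y 2.0 az -158.2 k 1.225
 lid front r: [np.float64(127.6), np.float64(127.6)] [np.float64(8.4), np.float64(6.4)] [np.float64(-77.1), np.float64(82.7)]
```

```bash
python3 -m pendant '[[0.018,-0.006,0.0085,0,0,0,0.05],[0.018,-0.006,0.0085,0,0,0,0.05],[0,0,0,0,0,0,0.05]]' >/dev/null
python3 - <<'E'
from h import *
print(arm.read_state()["position"],arm.read_state()["ee_rot"])
E
```

```text
[ 477.09933175 -226.79575762  211.73659501] [-2.83789810e-01  9.58884889e-01  8.90555217e-04 -1.52302563e-03]
```

```bash
python3 -m pendant '[[0,0,0,0,0,5.8,0.05],[0,0,0,0,0,5.8,0.05],[-0.0007,0.0081,-0.0015,0,0,0,0.05],[0,0,0,-2.75,6.9,0,0.05],[0,0,0,0,0,0,0.05]]'; python3 -m pendant '[[0,0,0.015,0,0,0,0.05],[0,0,0.015,0,0,0,0.05],[0,0,0.01,0,0,0,0.05],[0,0,0.01,0,0,0,0.05],[0,0,0.006,0,0,0,0.05],[0,0,0,0,0,0,0.05],[0,0,0,0,0,0,0.05]]'
python3 - <<'E'
from h import *
from h import R
print(R.from_quat(arm.read_state()["ee_rot"]).as_matrix().round(3))
d=cam("wrist");im=d["image"][:,:,::-1];cv2.imwrite("pics/w5.png",im)
E
```

```text
clock: 9.6
position: [479.0, -217.3, 214.2]
ee_rot: [-0.188, 0.98, 0.012, -0.064]
contact_force: [-0.6, 0.5, -0.4]
gripper_width: 50.1
grasp_force: 0.0
clock: 10.3
position: [470.5, -217.5, 159.1]
ee_rot: [-0.187, 0.98, 0.012, -0.063]
contact_force: [-0.6, 0.3, 0.0]
gripper_width: 50.0
grasp_force: 0.0
[[-0.922 -0.365 -0.128]
 [-0.368  0.93  -0.   ]
 [ 0.119  0.047 -0.992]]
```

View pics/w5.png

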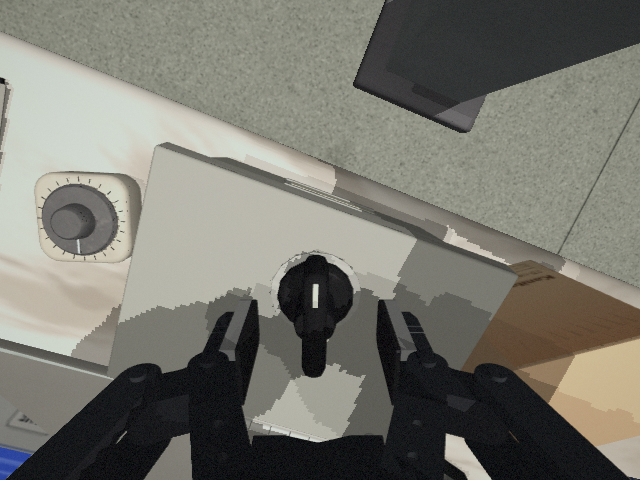

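Run:
```python
from h import *
d=cam("wrist");s=arm.read_state();M=R.from_quat(s["ee_rot"]).as_matrix()
for z in (6,10,25,27,34):print(z,np.round(proj(d,s["position"]+M@[0,0,z]),1),np.round(proj(d,s["position"]+M@[24,0,z]),1),np.round(proj(d,s["position"]+M@[-24,0,z]),1))
```

```text
6 [314.2 336.9] [314.1 279.7] [314.3 388.2]
10 [314.3 331. ] [314.2 275.1] [314.4 381.4]
25 [314.5 311.5] [314.4 259.7] [314.6 358.5]
27 [314.5 309.1] [314.5 257.8] [314.6 355.7]
34 [314.6 301.3] [314.6 251.7] [314.7 346.5]
```

The wing lies centred between the fingers and along the tool axis, with rows 260–377 and the foot at about (315,290). That agrees with the projection, so I'll go down 6 mm and grip.

```bash
python3 -m pendant '[[0,0,0.003,0,0,0,0.05],[0,0,0.003,0,0,0,0.05],[0,0,0,0,0,0,0.02],[0,0,0,0,0,0,0.0],[0,0,0,0,0,0,0.0],[0,0,0,0,0,0,0.0],[0,0,0,0,0,0,0.0]]'
```

```text
clock: 11.1
position: [470.1, -218.4, 153.1]
ee_rot: [-0.187, 0.98, 0.011, -0.063]
contact_force: [0.9, -5.1, -1.4]
gripper_width: 8.8
grasp_force: 61.4
```

```bash
python3 -m pendant '[[0,-0.0005,0,0,0,-7,0],[0,0,0,0,0,-7,0],[0,0,0,0,0,-7,0],[0,0,0,0,0,0,0]]'; python3 -m pendant '[[0,0,0,0,0,-7,0],[0,0,0,0,0,-7,0],[0,0,0,0,0,-7,0],[0,0,0,0,0,-7,0],[0,0,0,0,0,-6,0],[0,0,0,0,0,0,0],[0,0,0,0,0,0,0]]'; python3 -c "
from bench import arm
s=arm.read_state();print(s['wrist_torque'],s['joints'])"
```

```text
clock: 11.5
position: [469.4, -217.8, 152.7]
ee_rot: [-0.362, 0.93, 0.024, -0.06]
contact_force: [-0.6, -0.5, -1.2]
gripper_width: 8.6
grasp_force: 61.6
clock: 12.2
position: [468.0, -217.1, 152.1]
ee_rot: [-0.617, 0.784, 0.042, -0.052]
contact_force: [-3.6, 3.3, -1.9]
gripper_width: 8.8
grasp_force: 61.6
[ 1.42277042  0.8483344  -0.15701046] [-0.11240592  0.35992743 -0.33095886  0.01509902 -1.01296315 -0.13449985]
```

```bash
python3 -m pendant '[[0.0001,0.0005,0.00105,0.7,-0.17,0,0],[0.0001,0.0005,0.00105,0.7,-0.17,0,0],[0.0001,0.0005,0.00105,0.7,-0.17,0,0],[0.0001,0.0005,0.00105,0.7,-0.17,0,0],[0,0,0,0,0,0,0]]'; python3 -m pendant '[[0.0001,0.0005,0.00105,0.7,-0.17,0,0],[0.0001,0.0005,0.00105,0.7,-0.17,0,0],[0,0,0,0,0,0,0],[0,0,0,0,0,0,0]]'; python3 -c "
from bench import arm
s=arm.read_state();print(s['wrist_torque'],s['contact_force'])"
```

```text
clock: 12.7
position: [465.7, -217.2, 148.1]
ee_rot: [-0.618, 0.785, 0.026, -0.031]
contact_force: [-3.1, 3.6, -3.0]
gripper_width: 8.7
grasp_force: 61.2
clock: 13.1
position: [464.6, -217.2, 146.1]
ee_rot: [-0.619, 0.785, 0.019, -0.022]
contact_force: [-3.8, 4.1, -1.9]
gripper_width: 8.6
grasp_force: 61.4
[ 1.77339008  1.17866511 -0.17285124] [-3.79130075  4.1237287  -1.85051641]
```

```bash
python3 -m pendant '[[0.0001,0.0004,0.001,0.7,-0.17,0,0],[0,0,0,0,0,0,0],[0,0,0,0,0,0,0]]'; python3 -m pendant '[[0.0001,0.0004,0.001,0.7,-0.17,0,0],[0,0,0,0,0,0,0],[0,0,0,0,0,0,0]]'
```

```text
clock: 13.4
position: [464.1, -217.2, 145.1]
ee_rot: [-0.619, 0.785, 0.015, -0.017]
contact_force: [-2.7, 3.6, -2.7]
gripper_width: 8.4
grasp_force: 61.3
clock: 13.7
position: [463.8, -217.3, 144.7]
ee_rot: [-0.619, 0.785, 0.011, -0.012]
contact_force: [-4.3, 5.0, 1.2]
gripper_width: 8.5
grasp_force: 61.9
```

```bash
python3 -m pendant '[[0.0001,0.0004,0.001,0.7,-0.17,0,0],[0,0,0,0,0,0,0],[0,0,0,0,0,0,0]]'; python3 -c "
from bench import arm
s=arm.read_state();print(s['wrist_torque'],s['contact_force'])"
```

```text
clock: 14.0
position: [463.4, -217.3, 144.2]
ee_rot: [-0.619, 0.785, 0.007, -0.007]
contact_force: [-4.9, 6.1, 2.5]
gripper_width: 8.8
grasp_force: 62.5
[ 2.21341289  1.94381451 -0.14448138] [-4.91955343  6.10169659  2.52631246]
```

```bash
python3 -m pendant '[[0,0.0002,0.001,0,0,0,0],[0,0.0002,0.001,0,0,0,0],[0,0,0,0,0,0,0],[0,0,0,0,0,0,0]]';  python3 -m pendant '[[0,0.0002,0.001,0.3,-0.08,0,0],[0,0.0002,0.001,0,0,0,0],[0,0,0,0,0,0,0],[0,0,0,0,0,0,0]]'
```

```text
clock: 14.4
position: [463.3, -217.3, 143.2]
ee_rot: [-0.619, 0.785, 0.006, -0.007]
contact_force: [-7.0, 6.1, 8.8]
gripper_width: 8.8
grasp_force: 63.2
clock: 14.8
position: [463.0, -217.4, 142.0]
ee_rot: [-0.62, 0.785, 0.004, -0.005]
contact_force: [-8.1, 6.2, 12.6]
gripper_width: 8.6
grasp_force: 63.9
```

```bash
python3 -m pendant '[[0,0.0006,0.001,0.2,-0.05,0,0],[0,0.0006,0.0008,0,0,0,0],[0,0,0,0,0,0,0],[0,0,0,0,0,0,0]]'
```

```text
clock: 15.2
position: [462.8, -217.4, 141.2]
ee_rot: [-0.62, 0.785, 0.002, -0.003]
contact_force: [-8.2, 7.2, 16.1]
gripper_width: 8.5
grasp_force: 64.4
```

```bash
python3 -m pendant '[[0,0.0006,0.001,0.1,0,0,0],[0,0,0,0,0,0,0],[0,0,0,0,0,0,0]]'
```

```text
clock: 15.5
position: [462.6, -217.4, 140.6]
ee_rot: [-0.62, 0.785, 0.001, -0.002]
contact_force: [-8.9, 7.1, 18.1]
gripper_width: 8.7
grasp_force: 64.6
```

```bash
python3 -m pendant '[[0,0.0006,0.001,0,0,0,0],[0,0,0,0,0,0,0],[0,0,0,0,0,0,0]]'
```

```text
clock: 15.8
position: [462.5, -217.4, 140.1]
ee_rot: [-0.62, 0.785, 0.0, -0.001]
contact_force: [-9.2, 7.0, 18.5]
gripper_width: 8.6
grasp_force: 64.9
```

```bash
python3 -m pendant '[[0,0.0003,0.0008,0,0,0,0],[0,0,0,0,0,0,0],[0,0,0,0,0,0,0]]'
```

```text
clock: 16.1
position: [462.4, -217.4, 139.8]
ee_rot: [-0.62, 0.785, -0.0, -0.001]
contact_force: [-8.4, 7.7, 21.4]
gripper_width: 8.9
grasp_force: 65.2
```

```bash
python3 -m pendant '[[0,0.0015,0.0003,0,0,0,0],[0,0,0,0,0,0,0],[0,0,0,0,0,0,0]]'
```

```text
clock: 16.4
position: [462.3, -217.4, 139.8]
ee_rot: [-0.62, 0.784, -0.001, -0.0]
contact_force: [-7.0, 6.2, 20.5]
gripper_width: 8.8
grasp_force: 64.9
```

```bash
python3 -m pendant '[[0,0.0005,0.0007,0,0,0,0],[0,0,0,0,0,0,0],[0,0,0,0,0,0,0]]'; python3 -c "
from bench import arm
s=arm.read_state();print(s['wrist_torque'],s['contact_force'],s['position'])"
```

```text
clock: 16.7
position: [462.2, -217.4, 139.8]
ee_rot: [-0.62, 0.784, -0.002, -0.0]
contact_force: [-6.4, 6.0, 23.0]
gripper_width: 8.9
grasp_force: 65.4
[ 2.39587149  2.0955316  -0.13212422] [-6.43319365  6.02263323 23.04778589] [ 462.24519868 -217.36421159  139.80515523]
```

```bash
python3 -m pendant '[[0,0.0005,0.0006,0,0,0,0],[0,0,0,0,0,0,0],[0,0,0,0,0,0,0]]'
python3 - <<'E'
from h import *
a=cam("side")["image"][:,:,::-1][190:320,245:365];s=cam("scene")["image"][:,:,::-1][190:345,235:395]
cv2.imwrite("pics/p6.png",np.hstack([cv2.resize(s,(420,400),interpolation=cv2.INTER_CUBIC),cv2.resize(a,(370,400),interpolation=cv2.INTER_CUBIC)]))
E
```

```text
clock: 17.0
position: [462.2, -217.4, 139.8]
ee_rot: [-0.62, 0.784, -0.002, 0.0]
contact_force: [-7.6, 6.2, 26.1]
gripper_width: 8.4
grasp_force: 65.7
```

View pics/p6.png

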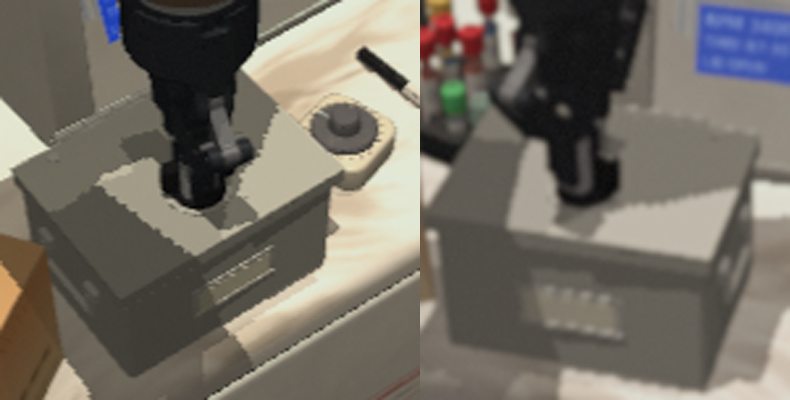

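The lid lies flat on the box in both views. Height stays at 139.8 mm while the force rises, so it is home on its stops. Now I'll turn the knob.

```bash
python3 -m pendant '[[0,0,0,0,0,6,0],[0,0,0,0,0,6,0],[0,0,0,0,0,6,0],[0,0,0,0,0,6,0],[0,0,0,0,0,6,0],[0,0,0,0,0,0,0]]'
```

```text
clock: 17.7
position: [463.2, -217.9, 139.8]
ee_rot: [-0.396, 0.918, -0.003, 0.002]
contact_force: [-5.4, 4.6, 22.6]
gripper_width: 8.8
grasp_force: 65.3
```

```bash
python3 -m pendant '[[0,0,0.0005,0,0,6,0],[0,0,0,0,0,6,0],[0,0,0,0,0,6,0],[0,0,0,0,0,6,0],[0,0,0,0,0,0,0]]';python3 -m pendant '[[0,0,0.0002,0,0,6,0],[0,0,0,0,0,6,0],[0,0,0,0,0,3,0],[0,0,0,0,0,0,0],[0,0,0,0,0,0,0]]'; python3 -c "
from bench import arm
s=arm.read_state();print(s['wrist_torque'],s['contact_force'],s['position'])"
```

```text
clock: 18.2
position: [463.8, -218.6, 139.8]
ee_rot: [-0.196, 0.981, -0.004, 0.003]
contact_force: [-5.4, 1.9, 23.4]
gripper_width: 8.9
grasp_force: 65.4
clock: 18.7
position: [464.0, -219.1, 139.8]
ee_rot: [-0.068, 0.998, -0.004, 0.004]
contact_force: [-5.5, -1.0, 23.7]
gripper_width: 8.7
grasp_force: 65.4
[-0.13364031  1.3717012  -0.13970077] [-5.45616957 -1.0300485  23.67002772] [ 463.95733717 -219.14660926  139.80863744]
```

```bash
python3 -m pendant '[[0,0,0,0,0,3,0],[0,0,0,0,0,0,0],[0,0,-0.002,0,0,0,0],[0,0,-0.002,0,0,0,0],[0,0,-0.002,0,0,0,0],[0,0,0,0,0,0,0],[0,0,0,0,0,0,0]]'
```

```text
clock: 19.4
position: [464.0, -219.2, 141.4]
ee_rot: [-0.041, 0.999, -0.003, 0.003]
contact_force: [3.3, -8.1, -1.8]
gripper_width: 8.5
grasp_force: 61.4
```

```bash
python3 -m pendant '[[0,0,0,0,0,0,0.05],[0,0,0,0,0,0,0.05],[0,0,0,0,0,0,0.05],[0,0,0,0,0,0,0.05],[0,0,-0.01,0,0,0,0.05],[0,0,-0.03,0,0,0,0.05],[0,0,-0.04,0,0,0,0.05],[-0.03,0,-0.02,0,0,0,0.05],[0,0,0,0,0,0,0.05],[0,0,0,0,0,0,0.05]]'
python3 - <<'E'
from h import *
d=cam("wrist");cv2.imwrite("pics/w7.png",d["image"][:,:,::-1])
F=None
E
```

```text
clock: 20.4
position: [489.4, -213.7, 239.5]
ee_rot: [-0.04, 0.999, 0.0, -0.002]
contact_force: [-0.7, 0.6, -0.4]
gripper_width: 50.2
grasp_force: 0.0
```

View pics/w7.png

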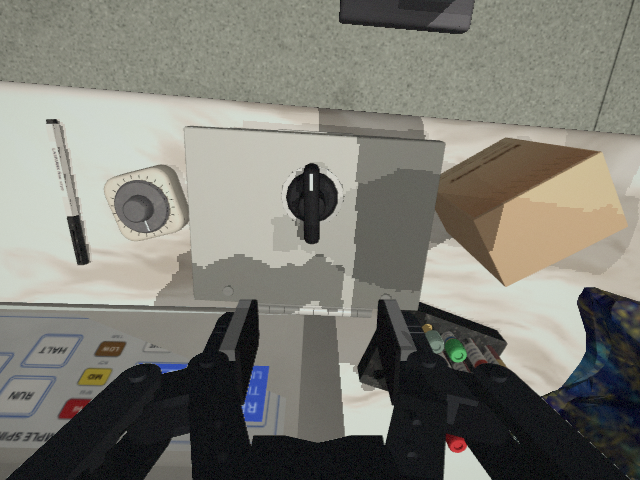

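Run:
```python
from h import *
d=cam("wrist")
for z in(107,109,113):print(z,np.linalg.norm(plane(d,185,127,z)-plane(d,445,143,z)))
w=plane(d,312,164,138)-plane(d,312,243,138);print(np.degrees(np.arctan2(w[1],w[0])))
print(arm.job_done())
```

```text
107 166.73976732813202
109 165.4048662631767
113 162.73506413326623
-175.6265101912746
the job is handed in; nothing more can be done
None
```

The box is shut and latched by my measurements, and the job is handed in; no verdict came back. The knob stands at about 1.51 rad. Before I released the grip, the tongue was holding the lid at about 0.018 rad, and the last picture shows it still down. The arm is clear. I never touched the carton, timer or marker.

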